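# Snap-punch the drill spot on a splash-guard bracket

### The job

Take the blue snap punch from the wooden stand, lower its nose through the template hole ringed in red onto the ink-blue spot of the bracket blank, and press gently straight down until its hidden spring snaps and the red pin pops up out of its cap; the bed under the blank gives way a little before it comes up hard, and the blank must never be pressed harder than 20 N. Do not press the punch on anything else. Then stand the punch upright, fully home, in the stand hole it came from and let go, leaving the orange scriber and the other things alone.

Things in the scene. Friction and masses are not known exactly. Their poses are not given: they have to be found in the camera images.
- punch_mid (a point): Centre of the punch's blue handle (18 mm across, 62 mm long, dark rings), where to grip it; z up along the punch. Measured from here: cap 21 mm across up to +35 mm; collar 26 mm across at -31 to -35; below it the nose, 6 mm across, blunt 4 mm cone at its end, tip at -77 (-73 once snapped). The punch starts upright in a stand hole, collar resting on the block. About 250 g.
- punch_tip (a point): End of the punch's nose, on its axis; z up along the punch. The nose is sprung, 4.2 N per mm pushed in; at about 15 N (3 to 4 mm in) the hidden spring snaps: the nose becomes 4 mm shorter for good and the push falls at once by more than half; pressed on, it builds up again at the same rate. In the stand the tip hangs in the hole, 42 mm below the block's top.
- punch_flag (a point): Top of the red tell-tale pin (8 mm across) in the punch's cap, on the axis; z up along the punch. 113 mm above the unloaded tip, 36 mm above the handle's centre (1 mm proud of the cap); after the snap 40 mm above the handle's centre (5 mm proud), where it stays.
- spot (a point): Ink-blue drill spot: top face of the blank at the bottom of the red-ringed template hole; z up. Hole 6 mm deep, 10 mm across, 1.5 mm chamfer; at (8, 28) mm from the template's centre. The unringed holes at (-10, 0) and (8, -28) mm are not to be used. The red stops at the template's ends rise 2 mm above it.
- template_centre (a point): Centre of the top face of the white template (60 mm along x, 100 along y, 6 thick; z up), fixed on the blank and on a green bed 100 x 136 mm. The bed slides straight down under 4 to 7 N of push, by 2 to 24 mm (differs each time, not shown), to a hard stop, and stays where it was pushed.
- stand: Wooden tool stand fixed to the table, 70 x 150 x 50 mm; origin at the centre of its underside, z up, y along its long side. Two holes right through, 12 mm across with a 2 mm chamfer, at y = -37 and +37 mm on its centre line: one holds the punch, the other the scriber.
- scriber_mid (a point): Middle of the scriber, a bystander in the stand's other hole: orange handle 14 mm across, its top 40 mm above the block.
- bracket: Bystander: finished L bracket of steel, 60 x 100 mm, 34 mm high, lying loose; origin at the centre of its underside.
- jug: Bystander: steel jug with a side handle, 90 mm across, 90 mm tall, origin under its base.
- spray: Bystander: white bottle with a blue cap, 56 mm across, 120 mm tall, origin under its base.
- bed: Green bed, 100 x 136 mm, carrying blank and template, on a dark steel base 110 x 150 mm that is fixed to the table and stands up to 10 mm higher or lower from case to case. Origin 70 mm below the template's top face, under its centre, x and y as the template's; it moves down with the bed. How far the bed still has to go must be felt.

How it is judged:
By the outcome, as a careful person would: the job done as asked, in the order asked, and still so for the second after the job is handed in, with the robot touching nothing.
It also fails if it takes over 67 s, if anything falls off the work surface, if the arm or the gripper's body presses on something with over 40 N, if the wrist force passes 120 N, or if a joint passes its speed limit or range.

### The arm

A 6-joint arm with a two-finger parallel gripper is mounted at the origin on the work surface. World frame = base frame: x ahead of the robot, y to its left, z up, the work surface at z = 0. Lengths are in mm, angles in degrees, forces in N, time in s.
With the tool pointing down it reaches from about 275 to 850 mm from the base axis. Payload 19 kg.
Tool frame: the origin (TCP) lies on the centre line of the jaws, within the pads' length; the fingertips stand 19 mm ahead of it and the grasp point (between the pads) is the TCP; x points along the fingers, y is the direction in which the jaws open and shut, and the axes are right-handed (so a half turn about x gives the same grasp; the last joint's range is limited). The gripper opens to 85 mm and grips with 20 to 120 N. Pads are 22 mm wide; open, the fingers measure 114 mm over their backs; the gripper's body (76 mm by 85 mm) begins 54 mm behind the grasp point. The pads swing forward as they close: fully open they stand 13 mm farther back than shut.
Start: joints at [-82.792, 8.623, 82.357, -0, 89.026, -7.678], TCP at [147.685, -555.681, 250.267] pointing down, gripper open.
Joint ranges: [-160.23, 160.23], [-39.13, 120.54], [6.94, 153.29], [-79.49, 259.48], [9.18, 160.14], [-161.06, 161.06]. Speed limits (degrees/s): [108.29, 108.29, 127.2, 172.46, 172.46, 172.46].

### API

Orientations are given as a 3x3 rotation matrix whose columns are the frame's x, y, z axes.
In Python, from rig import env, imaging, job gives the robot as it stands. The module is installed in compiled form; this text tells all that it offers.
- The arm moves only by the tool play_rows, never from a script. Its argument "increments" is a list of rows, each a list of 5 numbers: the shift along the tool's x, y, z in cm, then the turn about the tool's x in degrees, then the opening, from -1 (shut) to 1 (fully open). A call has 1 to 12 rows; each row shifts and turns the pose as measured when the row begins, along the tool's axes as they then stand; what a row does not reach is not made up. A row lasts 1/12 s, in which the tool goes at most 41.7 mm and 7.16 degrees, less where a joint would pass 70% of its speed; a pose out of reach is approached as far as the arm can. A call is refused whole if a number of a shift passes 4.17 or a number of a turn 7.16, either way. A call with a gripper value outside its range is refused whole. The fingers move at their own pace and stop on an object; "newtons" is the grip in N (left out, the last holds). Time passes only in rows, so rows that do not move let the fingers close. It gives the time, the measured TCP pose, the force and the opening at its end, in the units of the state.
- env.sense(): the state, without advancing time (a new reading comes with each control period).
- imaging.read_camera(name): name is "side" or "top" or "wrist"; returns a dict with "image" (384x512x3 uint8, blue, green, red), "range_z" (384x512 float32, mm along the optical axis (not along the pixel's ray), 0 where there is no reading), "fx", "fy", "cx", "cy" (pixels), "world_to_cam" (4x4, takes a point from world to camera coordinates); the wrist camera has in their place "hand_eye" (4x4, takes a point from camera to tool coordinates, whose origin is the TCP and whose axes are the tool frame's). Camera axes: x right, y down, z forward; pixel columns grow to the right and rows downward; lengths in mm; the calibration is good to about 2 mm. The wrist camera is an equidistant fisheye: a pixel r from the principal point sees the ray r / f radians off the axis. A picture is of the moment at which its call begins: read the wrist's pose just before it.
- job.job_done(): hands the job in, once; it reports no verdict.
Trained networks look in the newest picture that a camera, given by its name, has taken for a name from the list of things; names that differ only in an ending like _2 or _b are one class to them, and where a whole thing is asked for, a point or a joint stands for the part that bears it (a point fixed in the world has none). Each returns a list of dicts, best first, with "confidence" (0 to 1); they miss things now and then, are a little off and sometimes report something else, mostly with a low value. They report only what shows in the picture. A call takes as long as a camera call.
- imaging.search_frame(name, camera): "rect" ([left, top, right, bottom] in pixels, round what is visible of it).
The state is a dict: "clock": time; "q": joint angles; "joint_vel": joint speeds; "joint_torque": joint torques, N m; "tool_pos": TCP position; "eef_rot": TCP orientation; "contact_force": force on the tool from outside, world axes, zero at the start; "torque": the same for the moment, N m; "gripper_width": opening from 0.0 (shut) to 1.0 (fully open).
Only numpy, scipy, OpenCV 4.12 (cv2) and the standard library are available. Lean on these libraries where they do the work, as an engineer would, in place of code of your own. Each camera call takes 0.05 s, during which the arm holds its last target. There are 200 camera calls.

## Working session

There is one attempt and no reset: what is moved stays moved. The work goes in short steps, Python scripts to look and compute and a tool call to move; the robot and the scene stay as the last step left them, time stands still between calls to the robot, and variables do not carry over. Pictures are saved under pics/ and viewed, about 8 in all and at most 12, crops included, and the job is handed in when it is done.

Besides the shell and the picture viewer there is one more tool, called by a JSON object that holds its "name" and its "arguments". play_rows: Moves the arm, as the interface text tells. Its arguments: {"type":"object","properties":{"increments":{"type":"array"},"newtons":{"type":"number"}},"required":["increments"]}

```bash
mkdir -p pics
cat > h.py <<'E'
from rig import env, imaging, job
import numpy as np, cv2
def cam(n):
    s=env.sense(); c=imaging.read_camera(n); c['s']=s; return c
def world(c,u,v,z=None,plane=None):
    """pixel -> world, by depth, or by horizontal plane"""
    if 'world_to_cam' in c:
        T=np.linalg.inv(c['world_to_cam']); d=np.array([(u-c['cx'])/c['fx'],(v-c['cy'])/c['fy'],1])
    else:
        W=np.eye(4); W[:3,:3]=np.array(c['s']['eef_rot']); W[:3,3]=c['s']['tool_pos']
        T=W@np.array(c['hand_eye']); a=(u-c['cx'])/c['fx']; b=(v-c['cy'])/c['fy']; r=np.hypot(a,b)+1e-12
        d=np.array([a/r*np.sin(r),b/r*np.sin(r),np.cos(r)]); 
    R,t=T[:3,:3],T[:3,3]; w=R@d
    if plane is not None: return t+w*(plane-t[2])/w[2]
    z=c['range_z'][int(v),int(u)] if z is None else z
    return t+w*z/d[2]
E
python3 - <<'E'
from h import *
s=env.sense(); print({k:np.round(v,3).tolist() for k,v in s.items()})
for n in('top','side'):
    c=cam(n); im=c['image'].copy()
    for k in('punch_mid','spot','template_centre','stand','scriber_mid','bracket','jug','spray','bed'):
        r=imaging.search_frame(k,n)[:1]
        for d in r:
            x=d['rect']; u,v=(x[0]+x[2])/2,(x[1]+x[3])/2
            print(n,k,round(d['confidence'],2),np.round(x),np.round(world(c,u,v)))
    cv2.imwrite(f'pics/{n}.png',im); 
    print(np.round(np.linalg.inv(c['world_to_cam']),2).tolist(),c['fx'])
a=cv2.imread('pics/top.png');b=cv2.imread('pics/side.png')
E
```

```text
{'clock': 0.0, 'q': [-82.793, 8.649, 82.393, 0.001, 89.026, -7.675], 'joint_vel': [-0.029, 0.057, 0.036, -0.009, -0.033, -0.062], 'joint_torque': [-0.005, -71.305, -57.087, -0.001, 0.009, 0.0], 'tool_pos': [147.666, -555.483, 249.694], 'eef_rot': [[-0.0, 0.257, -0.966], [0.001, -0.966, -0.257], [-1.0, -0.001, -0.0]], 'contact_force': [-0.27, -0.148, 0.337], 'torque': [0.074, -0.038, -0.006], 'gripper_width': 1.0}
top spot 0.84 [150. 186. 216. 244.] [514. 169.  73.]
top template_centre 0.71 [150. 184. 219. 250.] [510. 168.  65.]
top stand 0.6 [283. 173. 354. 220.] [ 555. -147.   51.]
top bracket 0.88 [242. 258. 286. 287.] [375. -17.   3.]
top jug 0.93 [293.  88. 337. 134.] [ 779. -152.    5.]
top spray 0.66 [186.  96. 211. 127.] [750. 133.  89.]
top bed 0.86 [151. 184. 222. 243.] [516. 161.  73.]
[[-0.01, -0.99, 0.11, 472.89], [-1.0, 0.01, -0.01, 10.33], [0.01, -0.11, -0.99, 895.63], [0.0, 0.0, 0.0, 1.0]] 359.49635416055276
side punch_mid 0.81 [300. 149. 314. 181.] [ 557. -101.   85.]
side spot 0.77 [189. 225. 268. 304.] [507. 184.  73.]
side template_centre 0.63 [190. 227. 262. 303.] [510. 186.  71.]
side stand 0.78 [281. 147. 357. 204.] [ 538. -124.   49.]
side scriber_mid 0.45 [330. 147. 338. 161.] [ 539. -172.   82.]
side bracket 0.85 [318. 232. 371. 285.] [381. -18.   2.]
side jug 0.75 [218. 102. 269. 156.] [746. -99.  74.]
side spray 0.82 [142. 160. 173. 211.] [746. 154.  77.]
side bed 0.87 [190. 227. 266. 302.] [507. 184.  73.]
[[-0.73, -0.52, 0.45, 179.1], [-0.68, 0.54, -0.49, 466.83], [0.02, -0.66, -0.75, 765.46], [0.0, 0.0, 0.0, 1.0]] 445.9044632197331
```

View pics/top.png

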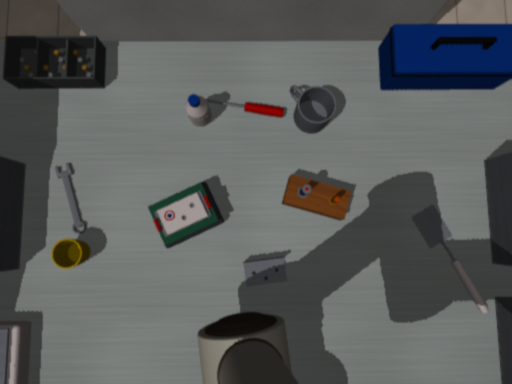

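View pics/side.png

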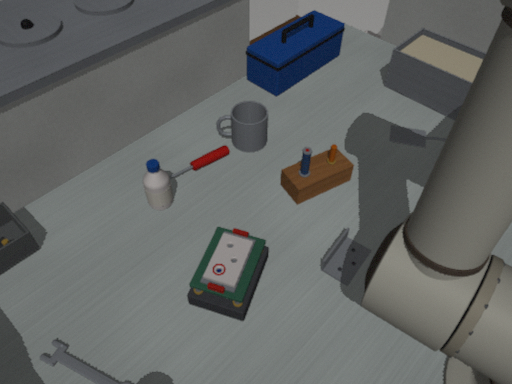

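The top view shows the stand at (317,197), with the punch at its left end (305,190), and the bed at (187,213) with the ringed hole at (169,215). The side view agrees: punch (307,165), ring (218,268). I'll move towards the punch first.

{"name": "play_rows", "arguments": {"increments": [[0,-2.2,-3.4,0,1],[0,-2.2,-3.4,0,1],[0,-2.2,-3.4,0,1],[0,-2.2,-3.4,0,1],[0,-2.2,-3.4,0,1],[0,-2.2,-3.4,0,1],[0,-2.2,-3.4,0,1],[0,-2.2,-3.4,0,1],[0,-2.2,-3.4,0,1],[0,-2.2,-3.4,0,1],[0,-2.2,-3.4,0,1],[0,-2.2,-3.4,0,1]]}}

```text
clock: 2.0
tool_pos: [478.9, -188.4, 250.0]
eef_rot: [[0.002, 0.246, -0.969], [-0.002, -0.969, -0.246], [-1.0, 0.002, -0.001]]
contact_force: [1.2, -0.6, 1.0]
gripper_width: 0.997
```

{"name": "play_rows", "arguments": {"increments": [[0,0,0,-7,1],[0,0,0,-7,1],[0,0,0,-7,1],[0,0,0,-7,1],[0,0,0,-7,1],[0,0,0,-7,1],[0,0,0,-7,1],[0,0,0,-7,1],[0,0,0,-7,1]]}}

```text
clock: 2.75
tool_pos: [484.5, -179.2, 249.9]
eef_rot: [[0.003, 0.98, -0.201], [-0.0, -0.201, -0.98], [-1.0, 0.003, -0.0]]
contact_force: [-0.1, 0.0, 0.3]
gripper_width: 0.997
```

Run:
```python
from h import *
c=cam('wrist'); cv2.imwrite('pics/w1.png',c['image']); s=c['s']
print(s['clock'],np.round(s['tool_pos']),np.round(s['eef_rot'],3).tolist(),c['fx'],c['cx'],c['cy'],np.round(c['hand_eye'],2).tolist())
for k in('punch_mid','punch_flag','scriber_mid','stand'):
    for d in imaging.search_frame(k,'wrist')[:2]:
        x=d['rect'];u,v=(x[0]+x[2])/2,(x[1]+x[3])/2
        print(k,round(d['confidence'],2),np.round(x),np.round(world(c,u,v),1))
```

```text
2.75 [ 485. -179.  250.] [[0.003, 0.98, -0.201], [-0.0, -0.201, -0.98], [-1.0, 0.003, -0.0]] 297.3186396354542 259.821801515128 194.7211173947093 [[-0.0, -0.29, 0.96, -123.4], [1.0, -0.0, 0.0, 0.65], [0.0, 0.96, 0.29, -74.52], [0.0, 0.0, 0.0, 1.0]]
punch_mid 0.7 [310.  83. 345. 106.] [ 499.8 -106.3  373.3]
punch_mid 0.25 [306. 153. 328. 178.] [ 543.6 -172.6   95. ]
punch_flag 0.49 [334.  92. 342.  95.] [ 568.7 -107.6  120.1]
scriber_mid 0.71 [306. 152. 326. 179.] [ 542.9 -172.8   92.1]
stand 0.62 [275.  62. 352. 196.] [ 553.6 -141.8   50.2]
stand 0.29 [310.  82. 348. 105.] [ 561.  -106.4  118.3]
```

View pics/w1.png

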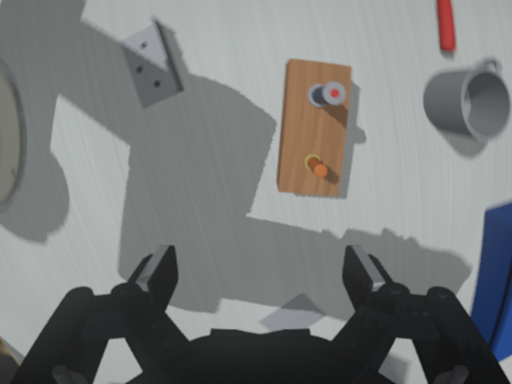

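The wrist view shows the punch cap with red pin at (334,93), the scriber at (318,168), and the stand between (290,60) and (345,197). The jaws close across the stand, as wanted. Next I'll measure the pin by colour.

```bash
cat >> h.py <<'E'
def red(c,u0,v0,w=14):
    im=c['image'].astype(int); B,G,R=im[...,0],im[...,1],im[...,2]
    m=((R>1.7*G)&(R>1.7*B)&(R>70)); k=np.zeros_like(m); k[v0-w:v0+w,u0-w:u0+w]=1; v,u=np.nonzero(m&k); return u.mean(),v.mean(),len(u)
def totool(s,p): return np.round(np.array(s['eef_rot']).T@(np.array(p)-s['tool_pos'])/10,2)
E
python3 - <<'E'
from h import *
c=cam('wrist'); u,v,n=red(c,334,93); p=world(c,u,v,plane=121); print(u,v,n,p, world(c,u,v),totool(c['s'],p))
for q in((291,60),(351,67),(279,191),(339,197)): print(np.round(world(c,*q,plane=50)))
print(np.round(world(c,320,168,plane=90)))
t=cam('top'); print(np.round(world(t,305,190,plane=121)))
E
```

```text
334.64150943396226 92.67924528301887 53 [ 566.43445777 -107.22199009  121.        ] [ 566.89225217 -107.22692432  119.2474479 ] [12.91  6.45 -8.77]
[545. -64.  50.]
[609. -82.  50.]
[ 503. -204.   50.]
[ 571. -226.   50.]
[ 547. -177.   90.]
[ 563. -104.  121.]
```

{"name": "play_rows", "arguments": {"increments": [[1,2.2,-3.0,1,1],[2,2.2,-3.0,1,1],[2,2.05,-2.77,1,1],[0,0,0,1,1],[0,0,0,0,1]]}}

```text
clock: 3.52
tool_pos: [570.9, -107.2, 199.2]
eef_rot: [[0.006, 0.956, -0.295], [-0.002, -0.295, -0.956], [-1.0, 0.006, 0.001]]
contact_force: [-0.4, 0.3, 0.5]
gripper_width: 1.003
```

Run:
```python
from h import *
c=cam('wrist'); s=c['s']; cv2.imwrite('pics/w2.png',c['image'])
W=np.eye(4);W[:3,:3]=s['eef_rot'];W[:3,3]=s['tool_pos']
q=np.linalg.inv(W@c['hand_eye'])@np.array([566.4,-107.2,121,1]); r=np.arctan2(np.hypot(*q[:2]),q[2]); e=q[:2]/np.hypot(*q[:2])*r*c['fx']+[c['cx'],c['cy']]; print('expect',e)
u,v,n=red(c,int(e[0]),int(e[1]),25); p=world(c,u,v,plane=121); print(u,v,n,p,world(c,u,v),s['tool_pos'],totool(s,p))
```

```text
expect [252.05406835 213.14759993]
252.45569620253164 212.54430379746836 79 [ 566.81928326 -106.84135346  121.        ] [ 566.64663537 -107.31110117  119.66749627] [ 570.94721437 -107.16510298  199.18491046] [ 7.82 -0.45  0.09]
```

View pics/w2.png

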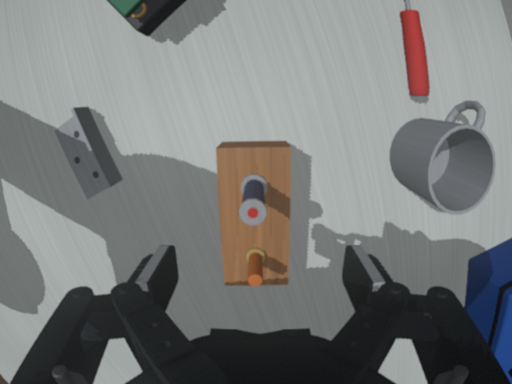

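{"name": "play_rows", "arguments": {"increments": [[3,-0.45,0.09,0,1],[3,0,0,0,1],[3,0,0,0,1],[2.0,0,0,0,1],[0.4,0,0,0,1],[0,0,0,0,1]]}}

```text
clock: 4.07
tool_pos: [565.8, -111.3, 86.4]
eef_rot: [[0.013, 0.954, -0.299], [-0.005, -0.299, -0.954], [-1.0, 0.014, 0.001]]
contact_force: [0.3, 0.8, 0.9]
gripper_width: 0.999
```

Run:
```python
from h import *
s=env.sense(); print(s['clock'],s['tool_pos'],totool(s,[566.8,-106.9,85]),np.round(s['eef_rot'],3).tolist(),s['contact_force'])
```

```text
4.0667 [ 565.79922489 -111.34320424   86.43461252] [ 0.14 -0.04 -0.45] [[0.013, 0.954, -0.299], [-0.005, -0.299, -0.954], [-1.0, 0.014, 0.001]] [0.31379145 0.81671927 0.86156447]
```

{"name": "play_rows", "arguments": {"increments": [[0.14,-0.04,-0.45,0,1],[0,0,0,0,1]]}}

```text
clock: 4.23
tool_pos: [567.1, -107.8, 87.5]
eef_rot: [[0.015, 0.954, -0.301], [-0.006, -0.301, -0.954], [-1.0, 0.016, 0.001]]
contact_force: [0.5, -0.3, 0.3]
gripper_width: 1.001
```

{"name": "play_rows", "arguments": {"increments": [[0,0,0,0,-1],[0,0,0,0,-1],[0,0,0,0,-1],[0,0,0,0,-1],[0,0,0,0,-1],[0,0,0,0,-1],[0,0,0,0,-1],[0,0,0,0,-1],[0,0,0,0,-1],[0,0,0,0,-1]], "newtons": 60}}

```text
clock: 5.07
tool_pos: [567.8, -107.9, 92.9]
eef_rot: [[0.018, 0.954, -0.3], [-0.007, -0.3, -0.954], [-1.0, 0.02, 0.002]]
contact_force: [-2.1, 0.4, 0.8]
gripper_width: 0.196
```

{"name": "play_rows", "arguments": {"increments": [[-1,0,0,0,-1],[-2,0,0,0,-1],[-3,0,0,0,-1],[-3,0,0,0,-1],[-1.5,0,0,0,-1]]}}

```text
clock: 5.48
tool_pos: [564.0, -106.5, 199.0]
eef_rot: [[0.01, 0.954, -0.3], [-0.005, -0.3, -0.954], [-1.0, 0.011, 0.001]]
contact_force: [1.0, 0.2, -2.0]
gripper_width: 0.198
```

Run:
```python
from h import *
c=cam('side'); s=c['s']; print(s['clock'],np.round(s['tool_pos'],1),np.round(s['eef_rot'],3).tolist(),np.round(s['contact_force'],1),s['gripper_width'],np.round(s['joint_vel'],2))
s2=env.sense();print(s2['clock'],np.round(s2['tool_pos'],1))
W=c['world_to_cam']
for d in (-36,0,77):
    p=np.array(s['tool_pos'])+np.array(s['eef_rot'])[:,0]*d; q=W[:3,:3]@p+W[:3,3]; print(d,q[0]/q[2]*c['fx']+c['cx'],q[1]/q[2]*c['fy']+c['cy'],q[2])
im=c['image'][20:220,200:400]; cv2.imwrite('pics/s2.png',cv2.resize(im,None,fx=3,fy=3,interpolation=cv2.INTER_CUBIC))
```

```text
5.4833 [ 564.  -106.5  199. ] [[0.01, 0.954, -0.3], [-0.005, -0.3, -0.954], [-1.0, 0.011, 0.001]] [ 1.   0.2 -2. ] 0.19824636909897322 [  0.03  -5.92 -13.47   0.09  20.1   -0.11]
5.5333 [ 564.7 -106.7  201.3]
-36 313.52703325539596 106.72963117831792 850.3789479103302
0 311.49359502919106 121.25887074806185 877.5229045029697
77 307.54038032503155 149.5052186169942 935.5808116594487
```

View pics/s2.png

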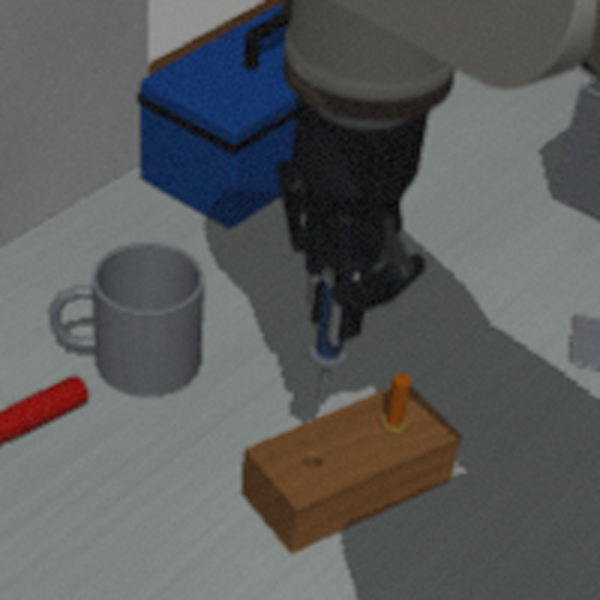

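The side view shows the punch held upright in the jaws, its tip near full-frame (306,156), clear of the stand whose empty hole is at (304,174). The scriber is untouched. Next: the spot estimate and the punch's pose in the hand.

Run:
```python
from h import *
t=cam('top'); sd=cam('side'); w=cam('wrist'); cv2.imwrite('pics/w3.png',w['image'])
for c,q in((t,(169,215)),(sd,(219,268))):
    p=world(c,*q); p2=world(c,*q,plane=65); print(np.round(p),np.round(p2),totool(w['s'],p2))
print(t['s']['tool_pos'],w['s']['tool_pos'])
try:
    u,v,n=red(w,253,250,60); p=world(w,u,v); s=w['s']; print(u,v,n,totool(s,p)*10, w['range_z'][int(v)-1:int(v)+2,int(u)-1:int(u)+2])
    print(totool(s,world(w,u,v,z=w['range_z'][int(v),int(u)]+3))*10)
except Exception as e: print(e)
```

```text
[514. 203.  64.] [514. 203.  65.] [ 12.95 -14.22 -27.99]
[516. 198.  68.] [518. 197.  65.] [ 12.96 -13.65 -27.55]
[ 564.70105959 -106.66698955  201.30510581] [ 563.89972556 -106.43814884  196.44480212]
259.99585062240664 302.23236514522824 241 [-27.7   0.8  -0.3] [[112.37276  112.78963  113.192696]
 [113.11403  113.33228  113.475945]
 [113.07987  114.192894 113.721054]]
[-25.1   0.8   1.6]
```

View pics/w3.png

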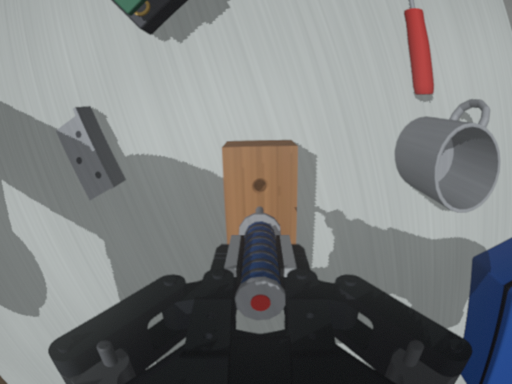

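The wrist view shows the punch upright in the jaws: pin (260,302), tip (260,208), empty stand hole (260,184).

```bash
cat >> h.py <<'E'
def toolray(c,u,v,x):
    """ray at pixel meets the plane tool-x = x (mm), in tool frame"""
    a=(u-c['cx'])/c['fx']; b=(v-c['cy'])/c['fy']; r=np.hypot(a,b)+1e-12
    d=np.array([a/r*np.sin(r),b/r*np.sin(r),np.cos(r)]); H=np.array(c['hand_eye']); w=H[:3,:3]@d; t=H[:3,3]; return t+w*(x-t[0])/w[0]
E
python3 - <<'E'
from h import *
c=cam('wrist'); s=c['s']; print(s['clock'],s['tool_pos'],np.round(s['eef_rot'],3).tolist())
for x in(82,85.3): print(toolray(c,260,208,x))
print('pin',toolray(c,260,302,-27.7)); print('hole',world(c,259.5,184,plane=50),world(c,259.5,184))
E
```

```text
5.6833 [ 563.39219112 -106.26133272  194.94078752] [[0.008, 0.954, -0.3], [-0.004, -0.3, -0.954], [-1.0, 0.008, 0.001]]
[82.          0.94534128 -1.27363041]
[85.3         0.94900975 -0.09557039]
pin [-27.7          0.82312675  -0.47577487]
hole [ 565.78829253 -104.50798298   50.        ] [ 563.54487081 -112.41564102   19.54773969]
```

{"name": "play_rows", "arguments": {"increments": [[0,-2.1,-3.3,0,-1],[0,-2.1,-3.3,0,-1],[0,-2.1,-3.3,0,-1],[0,-2.1,-3.3,0,-1],[0,-2.1,-3.3,0,-1],[0,-2.1,-3.0,0,-1],[0,-1.0,-1.0,0,-1],[0,0,0,0,-1],[0,0,0,0,-1]]}}

```text
clock: 6.48
tool_pos: [486.7, 138.9, 179.0]
eef_rot: [[-0.014, 0.953, -0.304], [-0.003, -0.304, -0.953], [-1.0, -0.013, 0.007]]
contact_force: [0.0, -0.2, -2.2]
gripper_width: 0.196
```

Run:
```python
from h import *
c=cam('wrist'); s=c['s']; print(s['clock'],s['tool_pos'],np.round(s['eef_rot'],3).tolist())
cv2.imwrite('pics/w4.png',c['image'])
for k in('spot','template_centre'):
  for d in imaging.search_frame(k,'wrist')[:2]:
    x=d['rect'];u,v=(x[0]+x[2])/2,(x[1]+x[3])/2; print(k,d['confidence'],np.round(x),world(c,u,v))
```

```text
6.4833 [486.66808971 138.89197759 178.96774676] [[-0.014, 0.953, -0.304], [-0.003, -0.304, -0.953], [-1.0, -0.013, 0.007]]
spot 0.77 [188.  43. 380. 241.] [517.8119282  177.29874979  73.59767121]
```

View pics/w4.png

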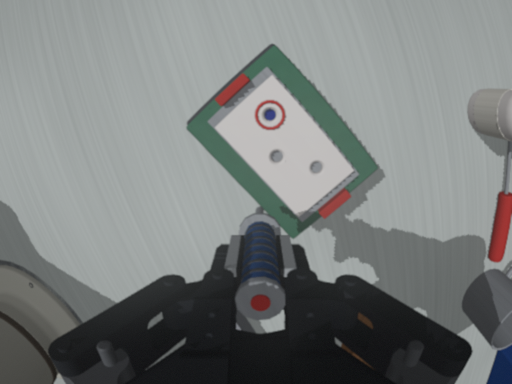

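The wrist view shows the red ring at (270,115) with the ink spot inside it. The unringed holes are at (276,156) and (316,167), and the punch tip is at about (262,210).

Run:
```python
from h import *
c=cam('wrist'); s=c['s']; u,v,n=red(c,270,115,18)
print(s['tool_pos'],u,v,n)
zs=[world(c,a,b)[2] for a,b in((255,125),(290,125),(270,140),(300,150),(295,170),(285,115),(240,120))]; print('z',np.round(zs,1)); zt=np.median(zs)
p=world(c,u,v,plane=zt); print('ring',p)
# template corners via white mask
im=c['image'].astype(int); m=(im.min(2)>150)
t=world(c,276,156,plane=zt),world(c,316,167,plane=zt); print('holes',t, 'dist',np.linalg.norm(p-t[1]),np.linalg.norm(p-t[0]),'expect 56, 33.3')
tip=np.array([85.3,.95,0]); W=np.array(s['eef_rot']); tw=s['tool_pos']+W@tip; print('tip',tw,'delta tool cm',np.round(W.T@(p-tw)/10,2))
```

```text
[487.51922962 137.46975309 179.51767051] 267.8451612903226 113.43870967741935 155
z [72.6 72.3 73.4 71.7 71.2 71.5 73.7]
ring [513.83596995 200.60384874  72.3104871 ]
holes (array([509.86222419, 166.88804297,  72.3104871 ]), array([537.85540875, 148.92943669,  72.3104871 ])) dist 56.9840179467516 33.94917103880877 expect 56, 33.3
tip [487.28470367 136.92386263  94.21444957] delta tool cm [ 2.14  0.6  -6.89]
```

{"name": "play_rows", "arguments": {"increments": [[0,0.2,-2.5,0,-1],[0,0.2,-2.5,0,-1],[0,0.2,-1.8,0,-1],[0,0,0,0,-1]]}}

```text
clock: 7.02
tool_pos: [517.4, 197.8, 178.9]
eef_rot: [[-0.012, 0.949, -0.315], [-0.003, -0.315, -0.949], [-1.0, -0.011, 0.007]]
contact_force: [0.6, 1.1, -3.0]
gripper_width: 0.196
```

```bash
cat > m.py <<'E'
from h import *
import sys
c=cam('wrist'); s=c['s']; W=np.array(s['eef_rot'])
zt=float(sys.argv[1]) if len(sys.argv)>1 else 72.3
im=c['image']; hsv=cv2.cvtColor(im,cv2.COLOR_BGR2HSV)
m=cv2.inRange(hsv,(0,110,60),(12,255,255))|cv2.inRange(hsv,(168,110,60),(180,255,255))
n,l,st,ce=cv2.connectedComponentsWithStats(m)
tip=np.array([85.3,.95,0]); tw=s['tool_pos']+W@tip
print(round(s['clock'],2),'tcp',np.round(s['tool_pos'],1),'tip',np.round(tw,1),'x',np.round(W[:,0],3),'F',np.round(s['contact_force'],1))
for i in range(1,n):
    x,y,w,h,a=st[i]
    if a>25 and y<290:
        p=world(c,x+w/2-.5,y+h/2-.5,plane=zt); print(st[i],np.round(p,1),np.round(W.T@(p-tw)/10,2))
E
python3 m.py
python3 - <<'E'
from h import *
c=cam('wrist'); cv2.imwrite('pics/w5.png',cv2.resize(c['image'][130:270,180:340],None,fx=4,fy=4,interpolation=cv2.INTER_CUBIC)); print(c['s']['tool_pos'])
E
```

```text
7.02 tcp [517.4 197.8 178.9] tip [517.2 197.2  93.6] x [-0.012 -0.003 -1.   ] F [ 0.6  1.1 -3. ]
[204 158  31  30 348] [493.  228.7  72.3] [ 2.15 -3.27 -2.24]
[242 184  27  26 120] [513.9 200.6  72.3] [ 2.13 -0.4  -0.24]
[472 235  25  64 854] [732.8  40.6  72.3] [ 1.92 25.41  8.07]
[311 257  20  18 176] [549.1 120.   72.3] [2.12 5.48 6.31]
[516.89133148 196.67602492 178.76726147]
```

View pics/w5.png

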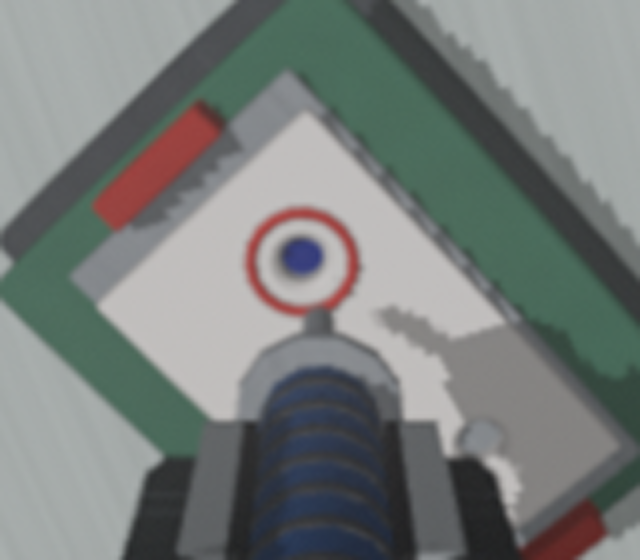

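The crop shows the red ring at full-frame (255,195) with the spot at (255,194), and the tip just below it at (259,209). I need a small lateral correction, then I'll descend in part.

{"name": "play_rows", "arguments": {"increments": [[0.4,-0.35,-0.4,0,-1],[0.2,0,0,0,-1],[0.1,0,0,0,-1]]}}

```text
clock: 7.37
tool_pos: [514.2, 198.8, 171.2]
eef_rot: [[-0.013, 0.948, -0.317], [-0.005, -0.317, -0.948], [-1.0, -0.011, 0.009]]
contact_force: [-0.3, -0.7, -2.3]
gripper_width: 0.197
```

```bash
python3 m.py
```

```text
7.37 tcp [514.2 198.8 171.2] tip [513.9 198.1  85.9] x [-0.013 -0.005 -1.   ] F [-0.3 -0.7 -2.3]
[206 159  32  32 380] [492.8 228.8  72.3] [ 1.37 -2.97 -2.26]
[245 186  29  26 126] [514.1 201.3  72.3] [ 1.35 -0.08 -0.32]
[477 236  25  64 863] [730.7  43.3  72.3] [ 1.14 25.49  7.79]
[316 260  21  21 214] [549.  119.4  72.3] [1.35 5.84 6.34]
```

{"name": "play_rows", "arguments": {"increments": [[0.3,0,-0.3,0,-1],[0.3,0,0,0,-1],[0.1,0,0,0,-1]]}}

```text
clock: 7.67
tool_pos: [514.9, 201.0, 163.7]
eef_rot: [[-0.013, 0.948, -0.318], [-0.005, -0.318, -0.948], [-1.0, -0.011, 0.009]]
contact_force: [-1.2, -1.0, -2.4]
gripper_width: 0.196
```

```bash
python3 m.py;  python3 - <<'E'
from h import *
c=cam('wrist'); cv2.imwrite('pics/w6.png',cv2.resize(c['image'][150:250,190:330],None,fx=5,fy=5,interpolation=cv2.INTER_CUBIC))
s=c['s']; W=np.array(s['eef_rot']); p=np.array([513.9,200.6,72.3]); tw=s['tool_pos']+W@[85.3,.95,0]; print(tw,W.T@(p-tw))
E
```

```text
7.67 tcp [514.9 201.  163.7] tip [514.7 200.3  78.4] x [-0.013 -0.005 -1.   ] F [-1.2 -1.  -2.4]
[204 164  33  33 411] [492.6 228.9  72.3] [ 0.62 -3.   -2.01]
[245 192  29  23 113] [514.6 202.4  72.3] [ 0.6  -0.07 -0.2 ]
[479 239  26  65 888] [729.4  45.9  72.3] [ 0.4  25.28  7.8 ]
[318 266  20  17 187] [549.8 122.1  72.3] [0.6  5.82 6.29]
[514.68312799 200.29909455  78.29936649] [ 6.00770353 -0.77192567 -0.08866148]
```

View pics/w6.png

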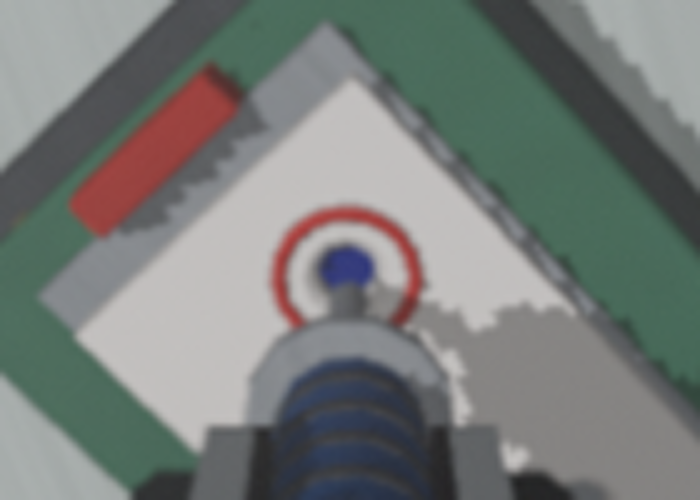

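The tip (348,285) sits over the ring centre (347,277), about 6 mm above the template. Lowering it into the hole.

{"name": "play_rows", "arguments": {"increments": [[0.3,-0.04,0,0,-1],[0.3,0,0,0,-1],[0.2,0,0,0,-1],[0.1,0,0,0,-1]]}}

```text
clock: 8.1
tool_pos: [514.5, 201.1, 154.4]
eef_rot: [[-0.013, 0.948, -0.318], [-0.005, -0.318, -0.948], [-1.0, -0.01, 0.008]]
contact_force: [0.2, 0.2, -2.9]
gripper_width: 0.199
```

```bash
python3 m.py
```

```text
8.1 tcp [514.5 201.1 154.4] tip [514.4 200.4  69.1] x [-0.013 -0.005 -1.   ] F [ 0.2  0.2 -2.9]
[202 166  35  35 447] [492.9 229.   72.3] [-0.31 -2.95 -2.03]
[245 196  30  20 108] [515.1 203.6  72.3] [-0.33 -0.04 -0.32]
[482 242  28  66 911] [727.9  47.6  72.3] [-0.52 25.1   7.7 ]
[324 272  15  11  90] [551.2 124.7  72.3] [-0.33  5.9   6.  ]
```

{"name": "play_rows", "arguments": {"increments": [[0.1,0,0,0,-1],[0.1,0,0,0,-1]]}}

```text
clock: 8.32
tool_pos: [514.5, 201.1, 152.2]
eef_rot: [[-0.013, 0.948, -0.318], [-0.005, -0.318, -0.948], [-1.0, -0.01, 0.008]]
contact_force: [0.9, -0.0, -2.6]
gripper_width: 0.198
```

{"name": "play_rows", "arguments": {"increments": [[0.1,0,0,0,-1],[0.1,0,0,0,-1]]}}

```text
clock: 8.48
tool_pos: [514.6, 201.2, 150.3]
eef_rot: [[-0.012, 0.948, -0.318], [-0.005, -0.318, -0.948], [-1.0, -0.01, 0.008]]
contact_force: [-0.2, 0.2, 1.9]
gripper_width: 0.195
```

{"name": "play_rows", "arguments": {"increments": [[0.1,0,0,0,-1],[0.1,0,0,0,-1]]}}

```text
clock: 8.65
tool_pos: [514.7, 201.2, 148.6]
eef_rot: [[-0.012, 0.948, -0.318], [-0.004, -0.318, -0.948], [-1.0, -0.01, 0.008]]
contact_force: [-1.6, -0.5, 1.4]
gripper_width: 0.199
```

Contact came at a tip z of about 66, as expected for the spot. The bed now slides at about 4 N.

{"name": "play_rows", "arguments": {"increments": [[0.1,0,0,0,-1],[0.1,0,0,0,-1]]}}

```text
clock: 8.82
tool_pos: [514.7, 201.2, 146.7]
eef_rot: [[-0.011, 0.948, -0.318], [-0.004, -0.318, -0.948], [-1.0, -0.009, 0.008]]
contact_force: [-1.6, 0.2, 1.6]
gripper_width: 0.198
```

{"name": "play_rows", "arguments": {"increments": [[0.1,0,0,0,-1],[0.1,0,0,0,-1]]}}

```text
clock: 8.98
tool_pos: [514.6, 201.2, 144.6]
eef_rot: [[-0.011, 0.948, -0.318], [-0.004, -0.318, -0.948], [-1.0, -0.009, 0.008]]
contact_force: [-0.7, 0.7, 1.0]
gripper_width: 0.195
```

{"name": "play_rows", "arguments": {"increments": [[0.1,0,0,0,-1],[0.1,0,0,0,-1]]}}

```text
clock: 9.15
tool_pos: [514.6, 201.2, 142.4]
eef_rot: [[-0.011, 0.948, -0.318], [-0.004, -0.318, -0.948], [-1.0, -0.009, 0.008]]
contact_force: [-1.0, 0.5, 2.1]
gripper_width: 0.194
```

{"name": "play_rows", "arguments": {"increments": [[0.1,0,0,0,-1],[0.1,0,0,0,-1]]}}

```text
clock: 9.32
tool_pos: [514.6, 201.2, 140.2]
eef_rot: [[-0.011, 0.948, -0.318], [-0.004, -0.318, -0.948], [-1.0, -0.009, 0.008]]
contact_force: [-1.4, 0.8, 1.2]
gripper_width: 0.2
```

{"name": "play_rows", "arguments": {"increments": [[0.1,0,0,0,-1],[0.1,0,0,0,-1]]}}

```text
clock: 9.48
tool_pos: [514.6, 201.2, 138.0]
eef_rot: [[-0.011, 0.948, -0.318], [-0.004, -0.318, -0.948], [-1.0, -0.009, 0.008]]
contact_force: [-1.1, -1.8, 1.7]
gripper_width: 0.193
```

{"name": "play_rows", "arguments": {"increments": [[0.1,0,0,0,-1],[0.05,0,0,0,-1]]}}

```text
clock: 9.65
tool_pos: [514.6, 201.2, 136.2]
eef_rot: [[-0.011, 0.948, -0.318], [-0.004, -0.318, -0.948], [-1.0, -0.009, 0.008]]
contact_force: [-1.2, -0.5, 1.0]
gripper_width: 0.193
```

{"name": "play_rows", "arguments": {"increments": [[0.1,0,0,0,-1],[0.05,0,0,0,-1]]}}

```text
clock: 9.82
tool_pos: [514.6, 201.2, 134.6]
eef_rot: [[-0.011, 0.948, -0.318], [-0.004, -0.318, -0.948], [-1.0, -0.009, 0.008]]
contact_force: [-1.4, -0.6, 2.5]
gripper_width: 0.195
```

{"name": "play_rows", "arguments": {"increments": [[0.1,0,0,0,-1],[0.05,0,0,0,-1]]}}

```text
clock: 9.98
tool_pos: [514.6, 201.2, 132.9]
eef_rot: [[-0.011, 0.948, -0.318], [-0.004, -0.318, -0.948], [-1.0, -0.009, 0.008]]
contact_force: [-1.4, 1.0, 1.5]
gripper_width: 0.195
```

{"name": "play_rows", "arguments": {"increments": [[0.1,0,0,0,-1],[0.05,0,0,0,-1]]}}

```text
clock: 10.15
tool_pos: [514.6, 201.2, 131.3]
eef_rot: [[-0.011, 0.948, -0.318], [-0.004, -0.318, -0.948], [-1.0, -0.009, 0.008]]
contact_force: [-2.1, 0.3, 2.4]
gripper_width: 0.199
```

{"name": "play_rows", "arguments": {"increments": [[0.1,0,0,0,-1],[0.05,0,0,0,-1]]}}

```text
clock: 10.32
tool_pos: [514.7, 201.2, 130.0]
eef_rot: [[-0.011, 0.948, -0.318], [-0.004, -0.318, -0.948], [-1.0, -0.009, 0.007]]
contact_force: [-1.8, 0.3, 6.6]
gripper_width: 0.197
```

{"name": "play_rows", "arguments": {"increments": [[0.1,0,0,0,-1],[0.05,0,0,0,-1]]}}

```text
clock: 10.48
tool_pos: [514.8, 201.3, 129.1]
eef_rot: [[-0.01, 0.948, -0.318], [-0.004, -0.318, -0.948], [-1.0, -0.008, 0.007]]
contact_force: [-3.6, 0.0, 9.3]
gripper_width: 0.201
```

{"name": "play_rows", "arguments": {"increments": [[0.1,0,0,0,-1],[0.05,0,0,0,-1]]}}

```text
clock: 10.65
tool_pos: [514.9, 201.4, 128.6]
eef_rot: [[-0.009, 0.948, -0.318], [-0.004, -0.318, -0.948], [-1.0, -0.007, 0.006]]
contact_force: [-4.6, -0.5, 10.5]
gripper_width: 0.198
```

{"name": "play_rows", "arguments": {"increments": [[0.1,0,0,0,-1]]}}

```text
clock: 10.73
tool_pos: [514.9, 201.4, 128.3]
eef_rot: [[-0.009, 0.948, -0.318], [-0.004, -0.318, -0.948], [-1.0, -0.007, 0.006]]
contact_force: [-4.3, -1.0, 11.9]
gripper_width: 0.194
```

{"name": "play_rows", "arguments": {"increments": [[0.1,0,0,0,-1]]}}

```text
clock: 10.82
tool_pos: [514.9, 201.4, 127.9]
eef_rot: [[-0.008, 0.948, -0.318], [-0.004, -0.318, -0.948], [-1.0, -0.007, 0.006]]
contact_force: [-5.1, -1.3, 12.7]
gripper_width: 0.198
```

{"name": "play_rows", "arguments": {"increments": [[0.1,0,0,0,-1]]}}

```text
clock: 10.9
tool_pos: [514.9, 201.5, 127.6]
eef_rot: [[-0.008, 0.948, -0.318], [-0.003, -0.318, -0.948], [-1.0, -0.006, 0.006]]
contact_force: [-6.2, -0.8, 13.2]
gripper_width: 0.195
```

{"name": "play_rows", "arguments": {"increments": [[0.1,0,0,0,-1]]}}

```text
clock: 10.98
tool_pos: [515.1, 201.5, 127.0]
eef_rot: [[-0.007, 0.948, -0.318], [-0.003, -0.318, -0.948], [-1.0, -0.006, 0.005]]
contact_force: [1.3, 0.8, 1.8]
gripper_width: 0.194
```

The force fell from 16 N to 4 N, so the spring has snapped. Lifting straight out.

{"name": "play_rows", "arguments": {"increments": [[-0.4,0,0,0,-1],[-0.8,0,0,0,-1],[-1.5,0,0,0,-1],[-2,0,0,0,-1],[-2,0,0,0,-1],[-1,0,0,0,-1],[0,0,0,0,-1]]}}

```text
clock: 11.57
tool_pos: [514.9, 201.4, 207.4]
eef_rot: [[-0.011, 0.948, -0.318], [-0.004, -0.318, -0.948], [-1.0, -0.009, 0.008]]
contact_force: [0.1, 0.2, -2.8]
gripper_width: 0.195
```

Run:
```python
from h import *
c=cam('wrist'); s=c['s']; W=np.array(s['eef_rot']); u,v,n=red(c,258,300,60); print(s['clock'],np.round(s['tool_pos'],1),np.round(W,3).tolist(),np.round(s['contact_force'],1))
print('pin',u,v,n,totool(s,world(c,u,v))*10)
cv2.imwrite('pics/w7.png',c['image'])
h=np.array([566.3,-105.7,50]); print('to hole',W.T@(h-s['tool_pos'])/10)
```

```text
11.5667 [514.9 201.4 207.4] [[-0.011, 0.948, -0.318], [-0.004, -0.318, -0.948], [-1.0, -0.009, 0.008]] [ 0.1  0.2 -2.8]
pin 273.0182186234818 291.18218623481783 494 [-123.4    0.7  -74.6]
to hole [15.81333848 14.7813915  27.36210956]
```

View pics/w7.png

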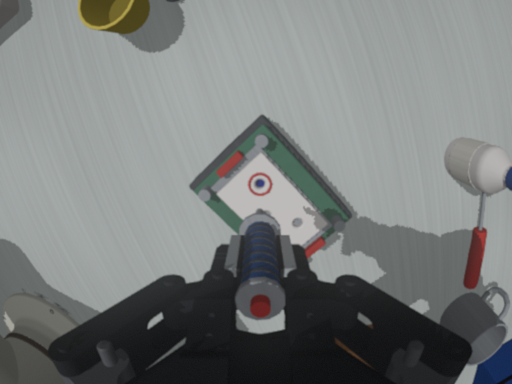

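The pin now stands proud of the cap, at (260,305), and the blank has sunk with the bed (posts visible). Heading back to the stand.

{"name": "play_rows", "arguments": {"increments": [[0,1.64,3.0,0,-1],[0,1.64,3.0,0,-1],[0,1.64,3.0,0,-1],[0,1.64,3.0,0,-1],[0,1.64,3.0,0,-1],[0,1.64,3.0,0,-1],[0,1.64,3.0,0,-1],[0,1.64,3.0,0,-1],[0,1.0,2.0,0,-1],[0,0,0,0,-1],[0,0,0,0,-1]]}}

```text
clock: 12.53
tool_pos: [563.6, -102.5, 192.1]
eef_rot: [[-0.027, 0.949, -0.315], [-0.002, -0.315, -0.949], [-1.0, -0.025, 0.01]]
contact_force: [-0.5, -0.0, -2.8]
gripper_width: 0.195
```

```bash
cat > k.py <<'E'
from h import *
c=cam('wrist'); s=c['s']; W=np.array(s['eef_rot'])
tip=s['tool_pos']+W@[81.3,.95,0]
print(round(s['clock'],2),'tcp',np.round(s['tool_pos'],1),'x',np.round(W[:,0],3),'F',np.round(s['contact_force'],1),'tip',np.round(tip,1))
im=c['image']
H=W.T@(np.array([566.3,-105.7,50])-tip); print('to hole',np.round(H/10,2))
# dark hole blob in wood
g=cv2.cvtColor(im,cv2.COLOR_BGR2HSV)
q=np.array([81.3,.95,0])+H
E
python3 k.py
python3 - <<'E'
from h import *
c=cam('wrist'); cv2.imwrite('pics/w8.png',cv2.resize(c['image'][110:270,160:360],None,fx=4,fy=4,interpolation=cv2.INTER_CUBIC));print(c['s']['tool_pos'])
E
```

```text
12.53 tcp [ 563.6 -102.5  192.1] x [-0.027 -0.002 -1.   ] F [-0.5 -0.  -2.8] tip [ 562.3 -102.9  110.8]
to hole [6.07 0.62 0.08]
[ 563.42437197 -102.22318375  191.9677053 ]
```

View pics/w8.png

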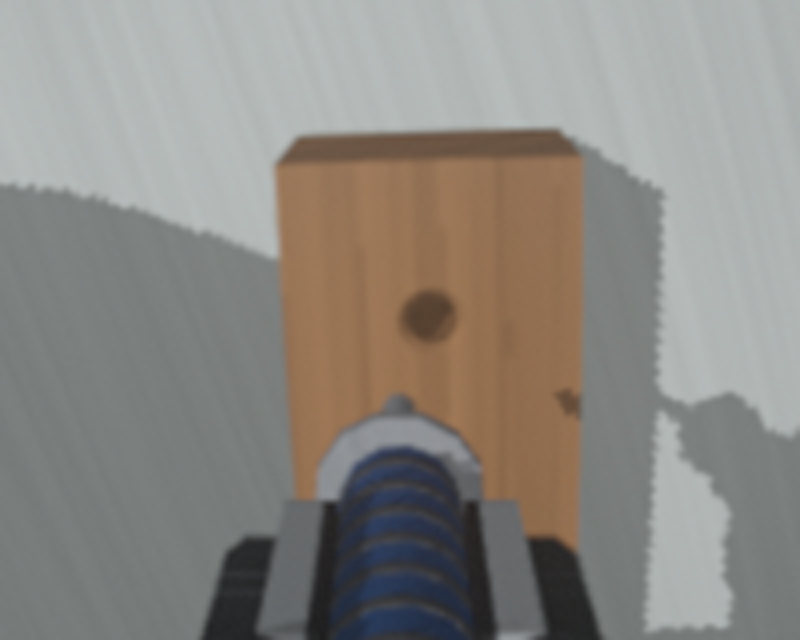

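The hole is at full-frame (267,189), with the tip slightly left of it at (260,210).

Run:
```python
from h import *
s=env.sense(); c=cam('wrist'); W=np.array(s['eef_rot'])
p=world(c,267,189,plane=50); tip=s['tool_pos']+W@[81.3,.95,0]; print(p,tip,W.T@(p-tip)/10)
```

```text
[ 566.4310723  -105.43625838   50.        ] [ 562.27165132 -101.83733163  111.13416504] [6.10082634 0.65851841 0.15054383]
```

{"name": "play_rows", "arguments": {"increments": [[0.5,0.66,0.15,0,-1],[1.0,0,0,0,-1],[1.0,0,0,0,-1],[0.8,0,0,0,-1],[0.4,0,0,0,-1],[0.1,0,0,0,-1]]}}

```text
clock: 13.18
tool_pos: [568.8, -100.6, 150.0]
eef_rot: [[-0.026, 0.951, -0.307], [-0.001, -0.308, -0.952], [-1.0, -0.025, 0.009]]
contact_force: [-0.2, -0.5, -2.0]
gripper_width: 0.192
```

```bash
python3 k.py
python3 - <<'E'
from h import *
c=cam('wrist'); cv2.imwrite('pics/w9.png',cv2.resize(c['image'][140:260,180:340],None,fx=5,fy=5,interpolation=cv2.INTER_CUBIC))
E
```

```text
13.18 tcp [ 568.8 -100.6  150. ] x [-0.026 -0.001 -1.   ] F [-0.2 -0.5 -2. ] tip [ 567.5 -101.    68.7]
to hole [1.87 0.07 0.47]
```

View pics/w9.png

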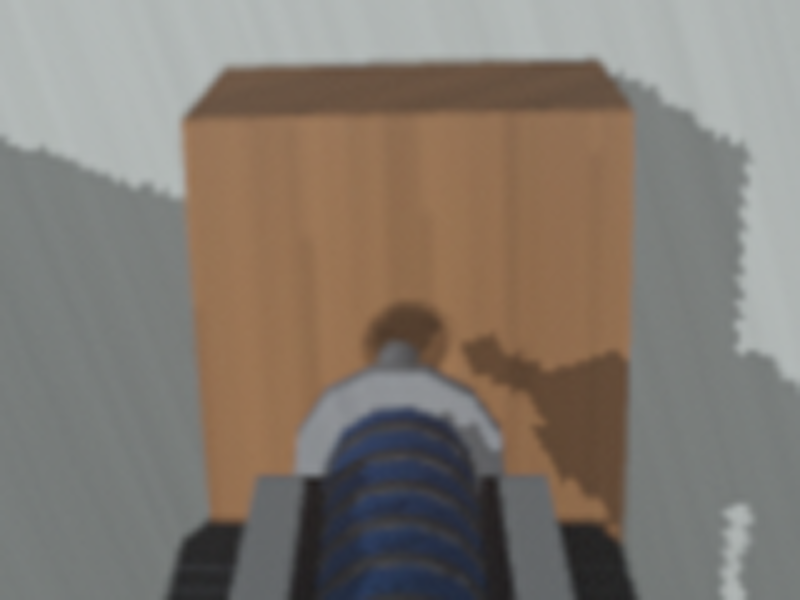

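The hole (405,335) is just beyond the tip (398,345), so about 0.5 cm of +z is needed.

{"name": "play_rows", "arguments": {"increments": [[0.2,0.08,0.47,0,-1],[0.4,0,0,0,-1],[0.1,0,0,0,-1],[0.05,0,0,0,-1]]}}

```text
clock: 13.62
tool_pos: [568.5, -106.4, 144.0]
eef_rot: [[-0.024, 0.951, -0.308], [-0.002, -0.308, -0.951], [-1.0, -0.022, 0.009]]
contact_force: [-0.4, 0.5, -3.4]
gripper_width: 0.194
```

```bash
python3 k.py
```

```text
13.62 tcp [ 568.5 -106.4  144. ] x [-0.024 -0.002 -1.   ] F [-0.4  0.5 -3.4] tip [ 567.5 -106.9   62.7]
to hole [ 1.27 -0.12 -0.09]
```

{"name": "play_rows", "arguments": {"increments": [[0.4,-0.1,-0.1,0,-1],[0.5,0,0,0,-1],[0.4,0,0,0,-1],[0.3,0,0,0,-1]]}}

```text
clock: 14.0
tool_pos: [567.7, -105.1, 127.3]
eef_rot: [[-0.022, 0.951, -0.308], [-0.003, -0.308, -0.951], [-1.0, -0.02, 0.009]]
contact_force: [0.1, 0.1, -2.3]
gripper_width: 0.193
```

```bash
python3 k.py
```

```text
14.0 tcp [ 567.7 -105.1  127.3] x [-0.022 -0.003 -1.   ] F [ 0.1  0.1 -2.3] tip [ 566.8 -105.6   46. ]
to hole [-0.39 -0.05  0.03]
```

{"name": "play_rows", "arguments": {"increments": [[0.6,-0.03,0.03,0,-1],[0.7,0,0,0,-1],[0.7,0,0,0,-1],[0.6,0,0,0,-1],[0.2,0,0,0,-1]]}}

```text
clock: 14.47
tool_pos: [566.2, -105.2, 95.6]
eef_rot: [[-0.023, 0.951, -0.308], [-0.002, -0.308, -0.951], [-1.0, -0.022, 0.009]]
contact_force: [-0.6, 0.7, -2.7]
gripper_width: 0.193
```

```bash
python3 k.py
```

```text
14.47 tcp [ 566.2 -105.2   95.6] x [-0.023 -0.002 -1.   ] F [-0.6  0.7 -2.7] tip [ 565.2 -105.7   14.3]
to hole [-3.58  0.03  0.  ]
```

{"name": "play_rows", "arguments": {"increments": [[0.12,0.06,0,0,-1],[0.1,0,0,0,-1]]}}

```text
clock: 14.68
tool_pos: [566.7, -105.4, 93.0]
eef_rot: [[-0.024, 0.951, -0.308], [-0.002, -0.308, -0.951], [-1.0, -0.022, 0.009]]
contact_force: [-0.8, 0.7, 1.3]
gripper_width: 0.195
```

{"name": "play_rows", "arguments": {"increments": [[0.08,0,0,0,-1]]}}

```text
clock: 14.77
tool_pos: [566.9, -105.5, 92.9]
eef_rot: [[-0.023, 0.951, -0.308], [-0.002, -0.308, -0.951], [-1.0, -0.022, 0.009]]
contact_force: [-8.2, 1.9, 16.3]
gripper_width: 0.197
```

The collar has landed. Opening the jaws.

{"name": "play_rows", "arguments": {"increments": [[-0.05,0,0,0,0.2],[0,0,0,0,0.2],[0,0,0,0,0.2],[0,0,0,0,1],[0,0,0,0,1],[0,0,0,0,1],[0,0,0,0,1]]}}

```text
clock: 15.35
tool_pos: [568.0, -105.8, 95.3]
eef_rot: [[-0.02, 0.951, -0.308], [-0.003, -0.308, -0.951], [-1.0, -0.018, 0.009]]
contact_force: [-0.4, -0.1, -0.0]
gripper_width: 1.004
```

{"name": "play_rows", "arguments": {"increments": [[-1,0,0,0,1],[-2,0,0,0,1],[-3,0,0,0,1],[-3,0,0,0,1],[-2,0,2,0,1],[0,0,3,0,1],[0,0,3,0,1],[0,0,0,0,1],[0,0,0,0,1]]}}

```text
clock: 16.1
tool_pos: [544.3, -183.5, 217.7]
eef_rot: [[-0.018, 0.952, -0.305], [-0.005, -0.306, -0.952], [-1.0, -0.016, 0.01]]
contact_force: [0.3, 0.1, -0.7]
gripper_width: 0.999
```

Run:
```python
from h import *
c=cam('wrist'); s=c['s']; print(s['clock'],s['tool_pos'],s['contact_force'],s['gripper_width'])
d=cam('side'); a=cv2.resize(c['image'][40:340,110:410],(390,390)); b=cv2.resize(d['image'][110:240,250:380],(390,390),interpolation=cv2.INTER_CUBIC)
cv2.imwrite('pics/f.png',np.hstack([a,b]))
im=c['image'].astype(int); m=(im[...,2]>1.7*im[...,1])&(im[...,2]>1.7*im[...,0])&(im[...,2]>70)
n,l,st,ce=cv2.connectedComponentsWithStats(m.astype(np.uint8))
for i in range(1,n):
    if st[i][4]>15: print(st[i],np.round(world(c,*ce[i]),1),np.round(world(c,*ce[i],plane=125),1))
```

```text
16.1 [ 544.34868083 -183.52193755  217.71406727] [ 0.28659709  0.09282555 -0.66725617] 0.9985327187043337
[403   0  23  29 523] [769.6 -53.3  24.5] [706.1 -72.  125. ]
[252  92  11  10  86] [ 566.6 -106.1  125. ] [ 566.6 -106.1  125. ]
```

The pin top measures z = 125.0 over the hole centre. That is exactly what a snapped punch standing fully home and upright gives (50 + 35 + 40). Handing in.

```bash
python3 -c "
from h import *
print(job.job_done())"
```

```text
the job is handed in; nothing more can be done
None
```

The punch was pressed on the spot in the red-ringed hole until its spring snapped, then put back in its own stand hole and released. I handed the job in at about 16 s on the clock.

- **Press:** The nose met the blank at about z = 66. The bed slid down about 20 mm at roughly 4 N, then came up hard. The push built to about 16 N, peak reading less the punch's weight, and fell to about 4 N when the spring snapped.
- **Red pin:** It was seen standing proud of the cap after the lift.
- **Return:** The collar landed with a vertical push of about 18–19 N on the stand, with the jaws still holding it, before I let go. After release the pin top measured (566.6, -106.1, 125.0). The hole was measured at (566.4, -105.4), and 125 mm is the height for a snapped punch fully home, so it stands upright and seated. The gripper was open, well clear above, and reading no contact force.

**Less certain:**
- My last picture could not be viewed because the picture limit was reached, so the final check rests on the wrist camera's numbers only. The scriber was last seen in place just after the punch was taken out, and I have no reading of it after that.
- The gripper drifted a few millimetres and tilted up to 1.5° between moves; I corrected the position along the way.
- Just before the snap there was a sideways force of about 6 N.

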